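Find the loose gas nozzle by feel and shut its valve

ROBOT

A 6-joint arm with a two-finger parallel gripper is mounted at the origin on the work surface. World frame = base frame: x ahead of the robot, y to its left, z up, the work surface at z = 0. Lengths are in m, angles in rad, forces in N, time in s.
With the tool pointing down it reaches from about 0.35 to 0.975 m from the base axis. Payload 4.9 kg.
Tool frame: the origin (TCP) lies at the very end of the fingers, on their centre line; the grasp point (between the pads) lies 19 mm behind it; z points along the fingers, y is the line along which they close (so a half turn about z gives the same grasp; the last joint's range is limited). The gripper opens to 85 mm and grips with 20 to 120 N. Pads are 22 mm wide; open, the fingers measure 114 mm over their backs; the gripper's body (76 mm by 85 mm) begins 54 mm behind the grasp point. The pads swing forward as they close: fully open they stand 13 mm farther back than shut.
Start: joints at [-1.331, 0.053, 1.613, -0, 1.476, -0.119], TCP at [0.219, -0.585, 0.231] pointing down, gripper open.
Joint ranges: [-3.01, 3.01], [-1.01, 2.22], [0.06, 2.58], [-1.02, 4.17], [0.09, 2.62], [-3.14, 3.14]. Speed limits (rad/s): [2.57, 2.57, 3.14, 3.14, 3.14, 3.14].

INTERFACE

Orientations are given as a unit quaternion [w, x, y, z].
In Python, from plant import state, optics, ticket, nets gives the robot as it stands. The module is installed in compiled form; this text tells all that it offers.
- The arm moves only by the shell command python3 -m inch 'ROWS' [OPENING]. ROWS is JSON, a list of rows, each an object of numbers: "dx", "dy", "dz": the shift along the tool's x, y, z as a fraction of full scale; "rx", "ry", "rz": the turn, a rotation vector about the tool's x, y, z as a fraction of full scale. In form: [{"dx": .., "dy": .., "dz": .., "rx": .., "ry": .., "rz": ..}, ...]. A call has 1 to 5 rows; each row is the pose to reach, as a shift and turn from the pose commanded when the call began, along the tool's axes at that moment; what a row does not reach only later rows make up. Full scale, the value 1, is 0.8 m for a shift and 1.5 rad for a turn. A row lasts 1/10 s, in which the tool goes at most 50 mm and 8.59 degrees, less where a joint would pass 70% of its speed; a pose out of reach is approached as far as the arm can. A call with a number of a shift or a turn outside -1 to 1 is refused whole. A call with a gripper value outside its range is refused whole. OPENING is the opening, from -1 (shut) to 1 (fully open), set as the call begins (- or left out, the last holds). The fingers move at their own pace and stop on an object; the grip force is fixed at half the most. Time passes only in rows, so rows that repeat a pose let the fingers close. It gives the time, the measured TCP pose, the force, the opening and the grip force at its end, in the units of the state.
- state(): the state, without advancing time (a new reading comes with each control period).
- optics.grab_frame(name): name is "scene" or "top" or "wrist"; returns the picture (400x640x3 uint8, red, green, blue); there is no depth.
- optics.camera_info(name): a dict with "fx", "fy", "cx", "cy" (pixels), "R" (3x3) and "t" (3): a world point X has camera coordinates R X + t. Camera axes: x right, y down, z forward; pixel columns grow to the right and rows downward; lengths in m; the calibration is good to about 2 mm. A picture is of the moment at which its call begins: read the wrist's pose just before it. camera_info takes no time and is no camera call; for the wrist camera it gives the pose at the moment of the call.
- ticket.job_done(): hands the job in; it is judged then, once.
Trained networks look in the newest picture that a camera, given by its name, has taken for a name from the list of things; names that differ only in an ending like _2 or _b are one class to them, and where a whole thing is asked for, a point or a joint stands for the part that bears it (a point fixed in the world has none). Each returns a list of dicts, best first, with "confidence" (0 to 1); they miss things now and then, are a little off and sometimes report something else, mostly with a low value. They report only what shows in the picture. A call takes as long as a camera call.
- nets.boxes_of(camera, name): "bbox" ([centre column, centre row, width, height] in pixels, round what is visible of it).
- nets.outline_of(camera, name): "pixels" (400x640 bool, what is visible of it) and "bbox" ([centre column, centre row, width, height] in pixels, round what is visible of it).
The state is a dict: "time": time; "joint_pos": joint angles; "joint_vel": joint speeds; "joint_efforts": joint torques, N m; "tool_pos": TCP position; "tool_rot": TCP orientation; "contact_force": force on the tool from outside, world axes, zero at the start; "ft_torque": the same for the moment, N m; "gripper_width": opening from 0.0 (shut) to 1.0 (fully open); "grasp_force": force on a finger pad.
Only numpy, scipy, OpenCV 4.12 (cv2) and the standard library are available. Lean on these libraries where they do the work, as an engineer would, in place of code of your own. Each camera call takes 0.05 s, during which the arm holds its last target. There are 200 camera calls.

TASK

One of the three hose nozzles on the service rail is loose in its mounting. Rock them gently side to side along the rail to feel which one has clear play, swinging the loose one right through its play without straining any mount, then turn that outlet's lever fully shut; leave the other two levers open and everything else on the bench where it is.

Things in the scene. Friction and masses are not known exactly. Their poses are not given: they have to be found in the camera images.
- rail: grey service plate fixed to the bench, 200 x 420 mm and 12 thick, with a pipe along its far edge; origin on the bench under its middle, x points away from the robot across the plate, y to the left along the row of outlets. Three equal gas outlets stand on it 140 mm apart in y: each a white block 120 (x) x 54 (y) mm, top at z 57, with an upright hose nozzle at the far end and a yellow shut-off lever at the near end
- nozzle_1 (a point): point on the axis of the upright steel hose nozzle of outlet 1 (left), 150 mm above the bench, good to 2 mm and fixed to the plate (it does not follow the nozzle as it rocks). Nozzle: round, 19 mm across, top 20 mm above this point, foot 98 mm below it, where it rocks along the rail's y about x
- pivot_1 (a point): point on the upright pivot axis of the shut-off lever of outlet 1 (left), 110 mm above the bench, good to 2 mm. The lever is a flat arm at height 94 to 104 mm; at 60 mm from the axis it carries an upright round knob, 16 mm across, from 95 to 127 mm. Open, the arm points along the rail's -x; it closes clockwise seen from above, the knob going through +y, to a stop at a quarter turn
- nozzle_2 (a point): point on the axis of the upright steel hose nozzle of outlet 2 (middle), 150 mm above the bench, good to 2 mm and fixed to the plate (it does not follow the nozzle as it rocks). Nozzle: round, 19 mm across, top 20 mm above this point, foot 98 mm below it, where it rocks along the rail's y about x
- pivot_2 (a point): point on the upright pivot axis of the shut-off lever of outlet 2 (middle), 110 mm above the bench, good to 2 mm. The lever is a flat arm at height 94 to 104 mm; at 60 mm from the axis it carries an upright round knob, 16 mm across, from 95 to 127 mm. Open, the arm points along the rail's -x; it closes clockwise seen from above, the knob going through +y, to a stop at a quarter turn
- nozzle_3 (a point): point on the axis of the upright steel hose nozzle of outlet 3 (right), 150 mm above the bench, good to 2 mm and fixed to the plate (it does not follow the nozzle as it rocks). Nozzle: round, 19 mm across, top 20 mm above this point, foot 98 mm below it, where it rocks along the rail's y about x
- pivot_3 (a point): point on the upright pivot axis of the shut-off lever of outlet 3 (right), 110 mm above the bench, good to 2 mm. The lever is a flat arm at height 94 to 104 mm; at 60 mm from the axis it carries an upright round knob, 16 mm across, from 95 to 127 mm. Open, the arm points along the rail's -x; it closes clockwise seen from above, the knob going through +y, to a stop at a quarter turn
- rock_a (a joint): play of one of the three nozzles in its thread, rad, 0 upright, 1 mrad = 0.1 mm at the nozzle point; a firm nozzle has about 0.012 either way, the loose one 0.26 (25 mm at the nozzle point) and swings with about 1 N. Which outlet carries the letter a changes every time
- rock_b (a joint): play of one of the three nozzles in its thread, rad, 0 upright, 1 mrad = 0.1 mm at the nozzle point; a firm nozzle has about 0.012 either way, the loose one 0.26 (25 mm at the nozzle point) and swings with about 1 N. Which outlet carries the letter b changes every time
- rock_c (a joint): play of one of the three nozzles in its thread, rad, 0 upright, 1 mrad = 0.1 mm at the nozzle point; a firm nozzle has about 0.012 either way, the loose one 0.26 (25 mm at the nozzle point) and swings with about 1 N. Which outlet carries the letter c changes every time
- seat_a (a joint): how far the mount under nozzle a is being bent, rad, 0 at rest: a stiff spring of 55 N m/rad (about 5.7 N per mm at the nozzle point), felt once the play is used up. Over 0.025 (about 14 N sideways at the nozzle point) the mount is strained. The letter's outlet changes every time
- seat_b (a joint): how far the mount under nozzle b is being bent, rad, 0 at rest: a stiff spring of 55 N m/rad (about 5.7 N per mm at the nozzle point), felt once the play is used up. Over 0.025 (about 14 N sideways at the nozzle point) the mount is strained. The letter's outlet changes every time
- seat_c (a joint): how far the mount under nozzle c is being bent, rad, 0 at rest: a stiff spring of 55 N m/rad (about 5.7 N per mm at the nozzle point), felt once the play is used up. Over 0.025 (about 14 N sideways at the nozzle point) the mount is strained. The letter's outlet changes every time
- lever_a (a joint): angle of the shut-off lever on the outlet with letter a, rad: 0 fully open, 1.571 closed at its stop; starts fully open; turning it takes about 3 to 6 N at the knob; stays where it is left. The letter's outlet changes every time
- lever_b (a joint): angle of the shut-off lever on the outlet with letter b, rad: 0 fully open, 1.571 closed at its stop; starts fully open; turning it takes about 3 to 6 N at the knob; stays where it is left. The letter's outlet changes every time
- lever_c (a joint): angle of the shut-off lever on the outlet with letter c, rad: 0 fully open, 1.571 closed at its stop; starts fully open; turning it takes about 3 to 6 N at the knob; stays where it is left. The letter's outlet changes every time
- lock_nut: a steel ring nut, 30 mm across and 10 high, lying on the rail between outlets 1 and 2; origin under its centre. A bystander
- spare_elbow: a small brass fitting, about 50 x 18 x 18 mm, lying on the rail between outlets 2 and 3; origin at the underside. A bystander
- bottle: a clear jar, 64 mm wide and 150 high, standing to the left of the rail; origin under its centre. A bystander
- screwdriver: a screwdriver lying to the left of the rail. A bystander
- wrench: a wrench lying to the right of the rail. A bystander
- drive: a metal hard drive, 147 x 102 x 26 mm, lying to the right of the rail; origin under its centre. A bystander

How it is judged:
By the outcome, as a careful person would: the job done as asked, in the order asked, and still so for the second after the job is handed in, with the robot touching nothing.
It also fails if it takes over 72 s, if anything falls off the work surface, if the arm or the gripper's body presses on something with over 40 N, if the wrist force passes 120 N, or if a joint passes its speed limit or range.

## Working session

There is one attempt and no reset: what is moved stays moved. The work goes in short steps, Python scripts to look and compute and a shell command to move; the robot and the scene stay as the last step left them, time stands still between calls to the robot, and variables do not carry over. Pictures are saved under pics/ and viewed, at most 10 in all, crops included, and the job is handed in when it is done.

```bash
mkdir -p pics; cat > h.py <<'E'
from plant import state, optics, ticket, nets
import numpy as np, cv2
def ray(cam,u,v):
    c=optics.camera_info(cam);R=np.array(c["R"]);t=np.array(c["t"])
    return -R.T@t, R.T@np.array([(u-c["cx"])/c["fx"],(v-c["cy"])/c["fy"],1])
def atz(cam,u,v,z):
    o,d=ray(cam,u,v);return o+d*(z-o[2])/d[2]
def proj(cam,X):
    c=optics.camera_info(cam);p=np.array(c["R"])@X+np.array(c["t"])
    return np.array([c["fx"]*p[0]/p[2]+c["cx"],c["fy"]*p[1]/p[2]+c["cy"]])
E
python3 - <<'E'
from h import *
np.set_printoptions(precision=4,suppress=True)
for c in("top","scene"):
    im=optics.grab_frame(c);cv2.imwrite(f"pics/{c}0.png",im[:,:,::-1])
    print(c,"cam at",ray(c,320,200)[0])
    for n in("nozzle_1","pivot_1","rail","lever_a","rock_a"):
        print(n,[(np.round(b["bbox"],1).tolist(),round(b["confidence"],2)) for b in nets.boxes_of(c,n)][:5])
s=state();print(s["tool_rot"],s["time"],s["contact_force"])
E
```

```text
top cam at [ 0.2835 -0.0052  1.5309]
nozzle_1 [([320.6, 209.9, 129.8, 64.5], 0.63)]
pivot_1 [([319.4, 213.1, 135.0, 64.4], 0.64)]
rail [([321.5, 209.1, 132.4, 67.0], 0.76)]
lever_a [([365.3, 225.9, 5.8, 28.1], 0.59), ([273.9, 221.6, 11.0, 25.1], 0.58), ([318.2, 221.4, 10.3, 23.3], 0.41)]
rock_a [([276.0, 187.3, 11.2, 16.4], 0.51), ([318.3, 188.6, 10.2, 11.9], 0.45), ([320.3, 188.1, 10.8, 14.6], 0.37)]
scene cam at [ 1.2442 -0.6188  0.8182]
nozzle_1 [([325.5, 237.8, 152.2, 101.1], 0.64), ([299.9, 229.8, 11.8, 41.0], 0.42)]
pivot_1 [([326.2, 235.2, 160.1, 97.5], 0.84), ([274.8, 209.1, 20.4, 20.9], 0.73)]
rail [([327.9, 237.2, 156.1, 95.3], 0.89), ([298.1, 225.5, 11.2, 35.2], 0.42)]
lever_a [([272.0, 208.6, 21.6, 28.7], 0.69), ([318.1, 187.8, 21.5, 22.5], 0.58), ([351.5, 174.2, 19.3, 19.2], 0.43)]
rock_a [([376.2, 184.2, 14.9, 36.6], 0.74), ([339.9, 207.0, 12.1, 39.2], 0.68), ([298.2, 230.2, 11.7, 37.9], 0.61), ([378.0, 185.6, 14.4, 29.5], 0.24)]
[0.     0.984  0.1784 0.    ] 0.6 [-0.459   0.9267 -0.6714]
```

```bash
python3 - <<'E'
import cv2,numpy as np
a=cv2.imread("pics/top0.png")[150:270,220:420];b=cv2.imread("pics/scene0.png")[140:300,220:420]
a=cv2.resize(a,None,fx=4,fy=4,interpolation=cv2.INTER_CUBIC);b=cv2.resize(b,None,fx=3.5,fy=3.5,interpolation=cv2.INTER_CUBIC)
cv2.imwrite("pics/a.png",a);cv2.imwrite("pics/b.png",b)
E
```

```text
(no output)
```

View pics/a.png

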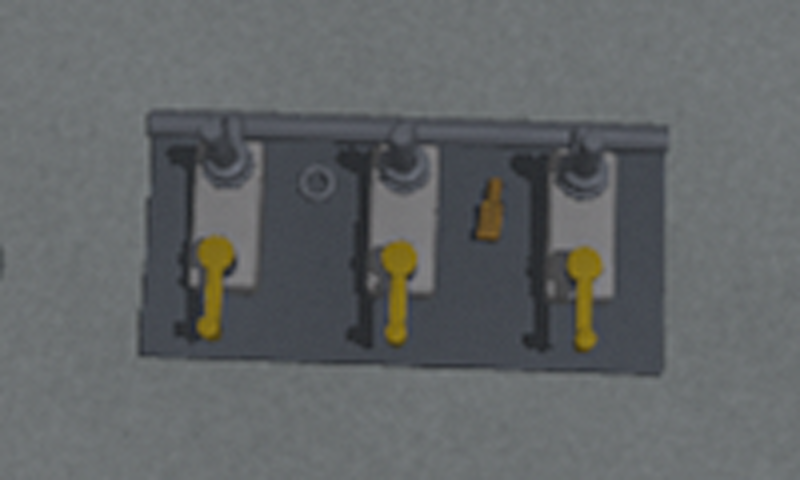

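View pics/b.png

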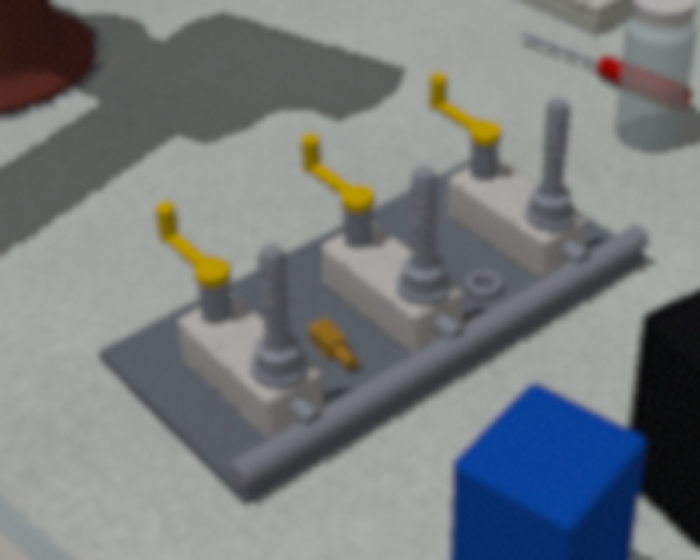

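```bash
cat > fit.py <<'E'
from h import *
from scipy.optimize import least_squares
T=lambda *p:[("top",a/4+220,b/4+150) for a,b in p]
S=lambda *p:[("scene",a/3.5+220,b/3.5+140) for a,b in p]
obs=[]
def add(kind,z,l):
    for i,(c,u,v) in enumerate(l): obs.append((kind,i,z,c,u,v))
add("p",.108,T((214,252),(399,258),(584,265)));add("p",.108,S((485,132),(357,197),(212,271)))
add("k",.127,T((208,328),(395,333),(586,342)));add("k",.127,S((438,78),(310,142),(166,208)))
add("n",.170,T((232,122),(403,132),(586,135)));add("n",.170,S((557,105),(425,172),(273,250)))
add("c",.012,T((139,356),(662,374)))
def pt(q,k,i,z):
    x,y,th,nx,px=q
    l={"p":(px,.14*(1-i)),"k":(px-.06,.14*(1-i)),"n":(nx,.14*(1-i)),"c":(-.1,.21-.42*i)}[k]
    c,s=np.cos(th),np.sin(th);return np.array([x+c*l[0]-s*l[1],y+s*l[0]+c*l[1],z])
if __name__=="__main__":
    f=lambda q:np.concatenate([proj(c,pt(q,k,i,z))-(u,v) for k,i,z,c,u,v in obs])
    r=least_squares(f,[.27,0,-.03,.04,-.05],loss="soft_l1")
    print(np.round(r.x,4).tolist());print(np.round(f(r.x).reshape(-1,2),1).tolist())
    for i in range(3):print(i+1,pt(r.x,"n",i,.15),pt(r.x,"p",i,.11))
E
python3 fit.py
```

```text
[0.5681, 0.0177, -0.0642, 0.0546, -0.0276]
[[0.2, -0.9], [0.0, -0.9], [0.1, -1.2], [-0.4, -2.3], [-0.7, -2.2], [-0.6, -2.4], [-0.2, -1.2], [0.1, -0.9], [-0.3, -1.5], [-0.5, -0.6], [-0.8, -1.4], [-0.8, -0.7], [-5.2, 0.3], [-0.4, -0.7], [1.7, -0.0], [0.4, -0.5], [-0.3, 0.1], [-0.5, 0.3], [-0.6, -0.0], [0.1, -0.0]]
1 [0.63151512 0.15388737 0.15      ] [0.54953458 0.15915777 0.11      ]
2 [0.62253327 0.01417579 0.15      ] [0.54055274 0.01944619 0.11      ]
3 [ 0.61355143 -0.1255358   0.15      ] [ 0.53157089 -0.12026539  0.11      ]
```

```bash
cat >> h.py <<'E'
from scipy.spatial.transform import Rotation as Ro
def tool():
    s=state();q=s["tool_rot"];return np.array(s["tool_pos"]),Ro.from_quat([q[1],q[2],q[3],q[0]])
def goto(P,yaw):
    p,R=tool();d=R.inv().apply(np.array(P)-p)/.8
    Rd=Ro.from_euler("z",yaw)*Ro.from_euler("x",np.pi);w=(R.inv()*Rd).as_rotvec()/1.5
    print("d",np.round(d,4).tolist(),"r",np.round(w,4).tolist(),"rows>=",np.linalg.norm(d)*.8/.05)
E
python3 - <<'E'
from h import *
p,R=tool();c=optics.camera_info("wrist");o,d=ray("wrist",c["cx"],c["cy"])
print(R.inv().apply(o-p),R.inv().apply(d),c["fx"])
goto([.50,.015,.37],-.064)
E
```

```text
[ 7.41341003e-02 -4.75895813e-05 -1.42043150e-01] [-2.94088377e-01 -3.08259406e-04  9.55778181e-01] 322.7370615979306
d [0.5918, -0.5793, -0.1734] r [0.0001, -0.0, 0.2819] rows>= 13.537300401509084
```

```bash
M='python3 -m inch'
$M '[{"dz":-0.06},{"dx":0.59,"dy":-0.58,"dz":-0.17,"rz":0.28},{"dx":0.59,"dy":-0.58,"dz":-0.17,"rz":0.28},{"dx":0.59,"dy":-0.58,"dz":-0.17,"rz":0.28},{"dx":0.59,"dy":-0.58,"dz":-0.17,"rz":0.28}]' -0.3; python3 -c "
from h import *
goto([.50,.015,.37],-.064)"
```

```text
d [0.5918, -0.5793, -0.1734] r [0.0001, -0.0, 0.2819] rows>= 13.537300401509084validation failed for argument at $[0]...
```

```bash
M='python3 -m inch'
$M '[{"dx":0,"dy":0,"dz":-0.06,"rx":0,"ry":0,"rz":0},{"dx":0.59,"dy":-0.58,"dz":-0.17,"rx":0,"ry":0,"rz":0.28},{"dx":0.59,"dy":-0.58,"dz":-0.17,"rx":0,"ry":0,"rz":0.28},{"dx":0.59,"dy":-0.58,"dz":-0.17,"rx":0,"ry":0,"rz":0.28},{"dx":0.59,"dy":-0.58,"dz":-0.17,"rx":0,"ry":0,"rz":0.28}]' -0.3; python3 -c "
from h import *
goto([.50,.015,.37],-.064)"
```

```text
time: 1.1
tool_pos: [0.3034, -0.4038, 0.3061]
tool_rot: [0.0, 0.999, -0.032, 0.0]
contact_force: [0.6, -0.2, 0.3]
gripper_width: 0.347
grasp_force: 0.0
d [0.2118, -0.5381, -0.08] r [0.0003, -0.0003, 0.0] rows>= 9.339856525128392
```

```bash
M='python3 -m inch'
$M '[{"dx":0.21,"dy":-0.54,"dz":-0.08,"rx":0,"ry":0,"rz":0},{"dx":0.21,"dy":-0.54,"dz":-0.08,"rx":0,"ry":0,"rz":0},{"dx":0.21,"dy":-0.54,"dz":-0.08,"rx":0,"ry":0,"rz":0},{"dx":0.21,"dy":-0.54,"dz":-0.08,"rx":0,"ry":0,"rz":0},{"dx":0.21,"dy":-0.54,"dz":-0.08,"rx":0,"ry":0,"rz":0}]' ; python3 -c "
from h import *
goto([.50,.015,.37],-.064)"
```

```text
time: 1.6
tool_pos: [0.4071, -0.1786, 0.3405]
tool_rot: [0.0, 1.0, -0.031, 0.001]
contact_force: [0.8, -0.2, -0.7]
gripper_width: 0.353
grasp_force: 0.0
d [0.101, -0.2487, -0.0369] r [0.0004, -0.0008, 0.0016] rows>= 4.335546456319341
```

```bash
M='python3 -m inch'
$M '[{"dx":0.1,"dy":-0.25,"dz":-0.037,"rx":0,"ry":0,"rz":0},{"dx":0.1,"dy":-0.25,"dz":-0.037,"rx":0,"ry":0,"rz":0},{"dx":0.1,"dy":-0.25,"dz":-0.037,"rx":0,"ry":0,"rz":0},{"dx":0.1,"dy":-0.25,"dz":-0.037,"rx":0,"ry":0,"rz":0},{"dx":0.1,"dy":-0.25,"dz":-0.037,"rx":0,"ry":0,"rz":0}]' ; python3 - <<'E'
from h import *
im=optics.grab_frame("wrist");cv2.imwrite("pics/w0.png",im[:,:,::-1])
c=optics.camera_info("wrist");import json;json.dump({k:np.array(v).tolist() for k,v in c.items()},open("w0.json","w"))
print(state()["time"])
for n in("nozzle_1","lever_a"):
    print(n,[(np.round(b["bbox"],1).tolist(),round(b["confidence"],2)) for b in nets.boxes_of("wrist",n)][:6])
E
```

```text
time: 2.1
tool_pos: [0.4998, 0.0179, 0.3704]
tool_rot: [-0.0, 1.0, -0.028, 0.001]
contact_force: [-0.8, -0.8, -0.5]
gripper_width: 0.352
grasp_force: 0.0
2.15
nozzle_1 [([321.1, 97.3, 312.0, 145.0], 0.77)]
lever_a [([431.7, 150.3, 20.2, 65.7], 0.97), ([318.9, 152.0, 20.9, 70.2], 0.84), ([207.9, 151.0, 20.1, 71.8], 0.81), ([321.4, 94.8, 312.5, 143.8], 0.73)]
```

View pics/w0.png

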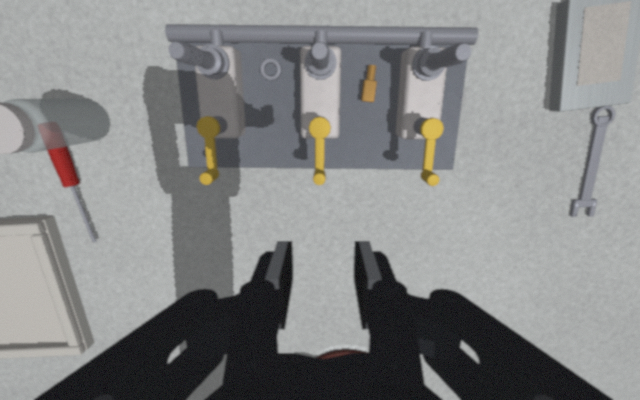

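```bash
python3 - <<'E'
import fit,json
from fit import *
W=json.load(open("w0.json"));ci=optics.camera_info
optics_info={c:ci(c) for c in("top","scene")};optics_info["w0"]=W
def proj(cam,X):
    c=optics_info[cam];p=np.array(c["R"])@X+np.array(c["t"])
    return np.array([c["fx"]*p[0]/p[2]+c["cx"],c["fy"]*p[1]/p[2]+c["cy"]])
w=lambda *p:[("w0",a,b) for a,b in p]
allw=[("p",.108,w((208,127),(319.5,127),(431.5,127))),("k",.127,w((206.5,179),(319.5,179),(433,180))),("n",.17,w((177,50),(319,48),(463,51))),("c",.012,w((189,167),(453,169)))]
o=[x for x in fit.obs if not(x[0]=="n" and x[3]=="top")]
for use in("w","all"):
    O=[] if use=="w" else list(o)
    for k,z,l in allw:
        for i,(c,u,v) in enumerate(l):O.append((k,i,z,c,u,v))
    f=lambda q:np.concatenate([proj(c,pt(q[:5],k,i,q[5] if k=="p" else z))-(u,v) for k,i,z,c,u,v in O])
    r=least_squares(f,[.57,.02,-.06,.05,-.03,.108],loss="soft_l1")
    print(use,np.round(r.x,4).tolist());print([(O[j][0]+O[j][3][0],e.tolist()) for j,e in enumerate(np.round(f(r.x).reshape(-1,2),1))])
    for i in range(3):print(i+1,pt(r.x[:5],"n",i,.15),pt(r.x[:5],"p",i,.11))
E
```

```text
w [0.5679, 0.0185, -0.0601, 0.0507, -0.0293, 0.1001]
[('pw', [0.4, -0.1]), ('pw', [0.5, 0.4]), ('pw', [0.1, 0.9]), ('kw', [-0.7, -0.5]), ('kw', [0.2, 0.0]), ('kw', [0.6, -0.5]), ('nw', [-1.3, -0.5]), ('nw', [0.3, 2.1]), ('nw', [-0.0, -0.3]), ('cw', [-1.4, 0.5]), ('cw', [0.5, -0.3])]
1 [0.62694697 0.15518195 0.15      ] [0.54710795 0.15998945 0.11      ]
2 [0.61853212 0.01543507 0.15      ] [0.53869309 0.02024257 0.11      ]
3 [ 0.61011726 -0.12431181  0.15      ] [ 0.53027824 -0.11950431  0.11      ]
all [0.568, 0.0185, -0.0605, 0.0512, -0.0291, 0.0993]
[('pt', [0.2, 0.3]), ('pt', [-0.2, 0.1]), ('pt', [-0.3, -0.3]), ('ps', [-0.9, -0.2]), ('ps', [-0.8, -0.1]), ('ps', [-0.3, -0.2]), ('kt', [-0.4, -0.5]), ('kt', [-0.1, -0.3]), ('kt', [-0.5, -1.1]), ('ks', [-0.9, -0.9]), ('ks', [-1.0, -1.7]), ('ks', [-0.9, -1.0]), ('ns', [-0.4, -1.3]), ('ns', [-0.9, -0.6]), ('ns', [-0.9, -0.5]), ('ct', [-0.7, 0.3]), ('ct', [-0.1, -0.2]), ('pw', [0.5, -0.4]), ('pw', [0.4, 0.1]), ('pw', [-0.1, 0.7]), ('kw', [-0.8, -0.7]), ('kw', [0.1, -0.1]), ('kw', [0.6, -0.6]), ('nw', [-1.4, -1.2]), ('nw', [0.3, 1.5]), ('nw', [0.0, -0.8]), ('cw', [-1.5, 0.4]), ('cw', [0.5, -0.3])]
1 [0.62749133 0.15517017 0.15      ] [0.54739764 0.16002476 0.11      ]
2 [0.61902128 0.01542662 0.15      ] [0.53892759 0.02028121 0.11      ]
3 [ 0.61055123 -0.12431692  0.15      ] [ 0.53045754 -0.11946233  0.11      ]
```

```bash
python3 -c "
from h import *
goto([.619,.0154,.2],-.0605);goto([.619,.0154,.133],-.0605)"
```

```text
d [0.1498, -0.0093, 0.2119] r [0.0002, 0.0001, 0.0012] rows>= 4.15473468440627
d [0.1498, -0.0093, 0.2957] r [0.0002, 0.0001, 0.0012] rows>= 5.305228114183633
```

```bash
M='python3 -m inch'
$M '[{"dx":0.06,"dy":-0.004,"dz":0.06,"rx":0,"ry":0,"rz":0},{"dx":0.1,"dy":-0.008,"dz":0.1,"rx":0,"ry":0,"rz":0},{"dx":0.15,"dy":-0.0093,"dz":0.13,"rx":0,"ry":0,"rz":0},{"dx":0.15,"dy":-0.0093,"dz":0.18,"rx":0,"ry":0,"rz":0.001},{"dx":0.15,"dy":-0.0093,"dz":0.18,"rx":0,"ry":0,"rz":0.001}]' ; python3 - <<'E'
from h import *
goto([.619,.0154,.133],-.0605)
im=optics.grab_frame("wrist");cv2.imwrite("pics/w1.png",im[:,:,::-1])
E
```

```text
time: 2.75
tool_pos: [0.6155, 0.0128, 0.2165]
tool_rot: [-0.0, 0.999, -0.032, -0.007]
contact_force: [0.2, 1.4, -1.3]
gripper_width: 0.348
grasp_force: 0.0
d [0.0057, -0.0035, 0.1043] r [-0.0001, 0.0099, -0.0029] rows>= 1.6719441062064926
```

View pics/w1.png

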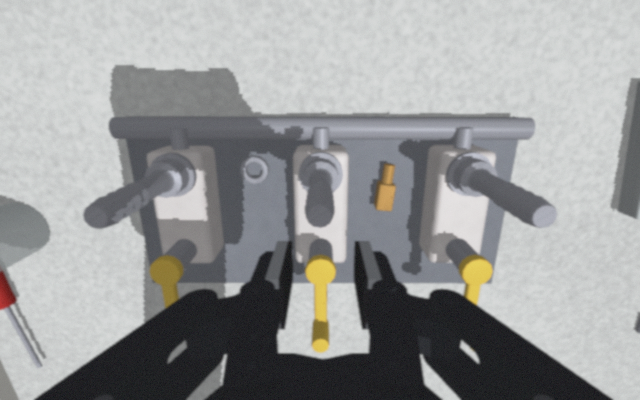

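```bash
M='python3 -m inch'; python3 -c "
from h import *
goto([.619,.0154,.133],-.0605)"
$M '[{"dx":0.003,"dy":-0.001,"dz":0.05,"rx":0,"ry":0,"rz":0},{"dx":0.003,"dy":-0.001,"dz":0.1,"rx":0,"ry":0,"rz":0},{"dx":0.003,"dy":-0.001,"dz":0.1,"rx":0,"ry":0,"rz":0},{"dx":0.003,"dy":-0.001,"dz":0.1,"rx":0,"ry":0,"rz":0}]' ; python3 -c "
from h import *
goto([.619,.0154,.133],-.0605)"
```

```text
d [0.0038, -0.0032, 0.1098] r [-0.0, 0.0061, -0.0028] rows>= 1.7579278583825204
time: 3.2
tool_pos: [0.6219, 0.0143, 0.148]
tool_rot: [0.0, 0.999, -0.032, 0.001]
contact_force: [0.5, -0.6, 1.5]
gripper_width: 0.352
grasp_force: 0.0
d [-0.0037, -0.0012, 0.0187] r [0.0001, -0.0014, -0.002] rows>= 0.3059164420214989
```

```bash
M='python3 -m inch'; 
$M '[{"dx":-0.004,"dy":-0.001,"dz":0.019,"rx":0,"ry":0,"rz":0},{"dx":-0.004,"dy":-0.001,"dz":0.019,"rx":0,"ry":0,"rz":0},{"dx":-0.004,"dy":-0.001,"dz":0.019,"rx":0,"ry":0,"rz":0}]' | sed -n '2p;4p'
$M '[{"dx":0,"dy":-0.002,"dz":0,"rx":0,"ry":0,"rz":0},{"dx":0,"dy":-0.004,"dz":0,"rx":0,"ry":0,"rz":0},{"dx":0,"dy":-0.004,"dz":0,"rx":0,"ry":0,"rz":0}]' | sed -n '2p;4p'
$M '[{"dx":0,"dy":-0.00125,"dz":0,"rx":0,"ry":0,"rz":0},{"dx":0,"dy":-0.00125,"dz":0,"rx":0,"ry":0,"rz":0}]' | sed -n '2p;4p'
```

```text
tool_pos: [0.6187, 0.0159, 0.1314]
contact_force: [1.1, 0.6, 0.2]
tool_pos: [0.6188, 0.0194, 0.1307]
contact_force: [-0.1, -0.7, 0.1]
tool_pos: [0.6187, 0.0203, 0.1303]
contact_force: [-0.5, 0.0, -0.0]
```

```bash
cat > ok.py <<'E'
import sys
from plant import state
s=state();f=s["contact_force"];print(round(s["time"],2),[round(v,4) for v in s["tool_pos"]],[round(v,1) for v in f])
sys.exit(abs(f[1])>3)
E
M='python3 -m inch'; s() { $M '[{"dx":0,"dy":-0.00125,"dz":0,"rx":0,"ry":0,"rz":0},{"dx":0,"dy":-0.00125,"dz":0,"rx":0,"ry":0,"rz":0}]'>/dev/null; python3 ok.py; }
s && s && s && s && s && s
```

```text
4.2 [np.float64(0.6187), np.float64(0.0212), np.float64(0.1303)] [np.float64(-0.8), np.float64(-0.1), np.float64(1.0)]False
```

```bash
cat > ok.py <<'E'
import sys
from plant import state
s=state();f=s["contact_force"];print(round(s["time"],2),[round(float(v),4) for v in s["tool_pos"]],[round(float(v),1) for v in f])
sys.exit(int(abs(f[1])>3))
E
python3 -m inch '[{"dx":0,"dy":-0.00125,"dz":0,"rx":0,"ry":0,"rz":0},{"dx":0,"dy":-0.00125,"dz":0,"rx":0,"ry":0,"rz":0}]'>/dev/null; python3 ok.py &&
python3 -m inch '[{"dx":0,"dy":-0.00125,"dz":0,"rx":0,"ry":0,"rz":0},{"dx":0,"dy":-0.00125,"dz":0,"rx":0,"ry":0,"rz":0}]'>/dev/null; python3 ok.py &&
python3 -m inch '[{"dx":0,"dy":-0.00125,"dz":0,"rx":0,"ry":0,"rz":0},{"dx":0,"dy":-0.00125,"dz":0,"rx":0,"ry":0,"rz":0}]'>/dev/null; python3 ok.py
```

```text
4.4 [0.6188, 0.0218, 0.1303] [-0.5, -1.5, -0.1]
4.6 [0.6188, 0.0224, 0.1303] [-1.2, -4.0, 0.6]
4.6 [0.6188, 0.0224, 0.1303] [-1.2, -4.0, 0.6]
```

```bash

python3 -m inch '[{"dx":0,"dy":0.007,"dz":0,"rx":0,"ry":0,"rz":0},{"dx":0,"dy":0.0145,"dz":0,"rx":0,"ry":0,"rz":0},{"dx":0,"dy":0.0145,"dz":0,"rx":0,"ry":0,"rz":0},{"dx":0,"dy":0.0145,"dz":0,"rx":0,"ry":0,"rz":0}]'>/dev/null; python3 ok.py &&
python3 -m inch '[{"dx":0,"dy":0.00125,"dz":0,"rx":0,"ry":0,"rz":0},{"dx":0,"dy":0.00125,"dz":0,"rx":0,"ry":0,"rz":0}]'>/dev/null; python3 ok.py &&
python3 -m inch '[{"dx":0,"dy":0.00125,"dz":0,"rx":0,"ry":0,"rz":0},{"dx":0,"dy":0.00125,"dz":0,"rx":0,"ry":0,"rz":0}]'>/dev/null; python3 ok.py &&
python3 -m inch '[{"dx":0,"dy":0.00125,"dz":0,"rx":0,"ry":0,"rz":0},{"dx":0,"dy":0.00125,"dz":0,"rx":0,"ry":0,"rz":0}]'>/dev/null; python3 ok.py
```

```text
5.0 [0.618, 0.0115, 0.1302] [-0.8, 0.8, 0.5]
5.2 [0.618, 0.0107, 0.1302] [-0.4, 0.1, 0.5]
5.4 [0.6179, 0.0096, 0.1303] [-0.1, 0.7, -0.1]
5.6 [0.6179, 0.0086, 0.1303] [-0.0, 0.2, 0.5]
```

```bash

python3 -m inch '[{"dx":0,"dy":0.00125,"dz":0,"rx":0,"ry":0,"rz":0},{"dx":0,"dy":0.00125,"dz":0,"rx":0,"ry":0,"rz":0}]'>/dev/null; python3 ok.py &&
python3 -m inch '[{"dx":0,"dy":0.00125,"dz":0,"rx":0,"ry":0,"rz":0},{"dx":0,"dy":0.00125,"dz":0,"rx":0,"ry":0,"rz":0}]'>/dev/null && python3 ok.py &&
python3 -m inch '[{"dx":0,"dy":0.00125,"dz":0,"rx":0,"ry":0,"rz":0},{"dx":0,"dy":0.00125,"dz":0,"rx":0,"ry":0,"rz":0}]'>/dev/null && python3 ok.py &&
python3 -m inch '[{"dx":0,"dy":0.00125,"dz":0,"rx":0,"ry":0,"rz":0},{"dx":0,"dy":0.00125,"dz":0,"rx":0,"ry":0,"rz":0}]'>/dev/null && python3 ok.py
```

```text
5.8 [0.6179, 0.0081, 0.1303] [0.5, 2.0, 1.0]
6.0 [0.6179, 0.0077, 0.1304] [-0.2, 5.9, 1.3]
```

```bash

python3 -m inch '[{"dx":0,"dy":-0.009,"dz":0,"rx":0,"ry":0,"rz":0},{"dx":0,"dy":-0.009,"dz":-0.04,"rx":0,"ry":0,"rz":0},{"dx":0,"dy":-0.009,"dz":-0.09,"rx":0,"ry":0,"rz":0},{"dx":0,"dy":-0.009,"dz":-0.09,"rx":0,"ry":0,"rz":0},{"dx":0,"dy":-0.06,"dz":-0.09,"rx":0,"ry":0,"rz":0}]' >/dev/null; python3 ok.py; python3 -c "
from h import *
goto([.6272,.1547,.2],-.0605)"
```

```text
6.5 [0.6223, 0.0512, 0.2046] [0.9, 0.2, 0.6]
d [-0.0027, -0.1295, 0.0053] r [0.0019, -0.0031, -0.0051] rows>= 2.073926187373235
```

```bash

python3 -m inch '[{"dx":0,"dy":-0.06,"dz":0,"rx":0,"ry":0,"rz":0},{"dx":0,"dy":-0.125,"dz":0,"rx":0,"ry":0,"rz":0},{"dx":0,"dy":-0.125,"dz":0,"rx":0,"ry":0,"rz":0},{"dx":0,"dy":-0.125,"dz":0,"rx":0,"ry":0,"rz":0}]' >/dev/null; python3 ok.py; python3 -c "
from h import *
goto([.6272,.1547,.131],-.0605)"
```

```text
6.9 [0.6268, 0.1551, 0.2016] [-0.3, -1.6, 0.0]
d [0.0006, 0.0003, 0.0882] r [0.001, 0.0004, 0.0001] rows>= 1.4116081001750909
```

```bash

python3 -m inch '[{"dx":0,"dy":0,"dz":0.045,"rx":0,"ry":0,"rz":0},{"dx":0,"dy":0,"dz":0.088,"rx":0,"ry":0,"rz":0},{"dx":0,"dy":0,"dz":0.088,"rx":0,"ry":0,"rz":0},{"dx":0,"dy":0,"dz":0.088,"rx":0,"ry":0,"rz":0}]' >/dev/null; python3 ok.py && 
python3 -m inch '[{"dx":0,"dy":-0.005,"dz":0,"rx":0,"ry":0,"rz":0},{"dx":0,"dy":-0.005,"dz":0,"rx":0,"ry":0,"rz":0},{"dx":0,"dy":-0.005,"dz":0,"rx":0,"ry":0,"rz":0}]'>/dev/null && python3 ok.py &&
python3 -m inch '[{"dx":0,"dy":-0.00125,"dz":0,"rx":0,"ry":0,"rz":0},{"dx":0,"dy":-0.00125,"dz":0,"rx":0,"ry":0,"rz":0}]'>/dev/null && python3 ok.py &&
python3 -m inch '[{"dx":0,"dy":-0.00125,"dz":0,"rx":0,"ry":0,"rz":0},{"dx":0,"dy":-0.00125,"dz":0,"rx":0,"ry":0,"rz":0}]'>/dev/null && python3 ok.py &&
python3 -m inch '[{"dx":0,"dy":-0.00125,"dz":0,"rx":0,"ry":0,"rz":0},{"dx":0,"dy":-0.00125,"dz":0,"rx":0,"ry":0,"rz":0}]'>/dev/null && python3 ok.py &&
python3 -m inch '[{"dx":0,"dy":-0.00125,"dz":0,"rx":0,"ry":0,"rz":0},{"dx":0,"dy":-0.00125,"dz":0,"rx":0,"ry":0,"rz":0}]'>/dev/null && python3 ok.py
```

```text
7.3 [0.6267, 0.1528, 0.1314] [0.5, -0.1, 1.8]
7.6 [0.6284, 0.1584, 0.134] [0.3, -0.1, 0.2]
7.8 [0.6276, 0.1594, 0.1324] [-0.5, -0.4, 0.2]
8.0 [0.6274, 0.1604, 0.1319] [0.1, -0.6, 0.1]
8.2 [0.6275, 0.1613, 0.1318] [-0.2, -1.4, 0.2]
8.4 [0.6275, 0.1619, 0.1318] [-0.7, -2.8, 2.1]
```

```bash

python3 -m inch '[{"dx":0,"dy":-0.00125,"dz":0,"rx":0,"ry":0,"rz":0},{"dx":0,"dy":-0.00125,"dz":0,"rx":0,"ry":0,"rz":0}]'>/dev/null ; python3 ok.py
python3 -m inch '[{"dx":0,"dy":0.007,"dz":0,"rx":0,"ry":0,"rz":0},{"dx":0,"dy":0.0165,"dz":0,"rx":0,"ry":0,"rz":0},{"dx":0,"dy":0.0165,"dz":0,"rx":0,"ry":0,"rz":0},{"dx":0,"dy":0.0165,"dz":0,"rx":0,"ry":0,"rz":0}]'>/dev/null; python3 ok.py &&
python3 -m inch '[{"dx":0,"dy":0.00125,"dz":0,"rx":0,"ry":0,"rz":0},{"dx":0,"dy":0.00125,"dz":0,"rx":0,"ry":0,"rz":0}]'>/dev/null && python3 ok.py &&
python3 -m inch '[{"dx":0,"dy":0.00125,"dz":0,"rx":0,"ry":0,"rz":0},{"dx":0,"dy":0.00125,"dz":0,"rx":0,"ry":0,"rz":0}]'>/dev/null && python3 ok.py &&
python3 -m inch '[{"dx":0,"dy":0.00125,"dz":0,"rx":0,"ry":0,"rz":0},{"dx":0,"dy":0.00125,"dz":0,"rx":0,"ry":0,"rz":0}]'>/dev/null && python3 ok.py &&
python3 -m inch '[{"dx":0,"dy":0.00125,"dz":0,"rx":0,"ry":0,"rz":0},{"dx":0,"dy":0.00125,"dz":0,"rx":0,"ry":0,"rz":0}]'>/dev/null && python3 ok.py
```

```text
8.6 [0.6276, 0.1624, 0.1318] [-1.6, -5.2, 0.9]
9.0 [0.6268, 0.1501, 0.1319] [-0.4, 0.2, -0.1]
9.2 [0.6268, 0.1492, 0.1319] [0.8, -0.4, 0.3]
9.4 [0.6267, 0.1484, 0.1319] [-0.4, 1.4, 0.2]
9.6 [0.6266, 0.1478, 0.132] [-0.3, 4.3, 0.0]
```

```bash

python3 -m inch '[{"dx":0,"dy":-0.009,"dz":0,"rx":0,"ry":0,"rz":0},{"dx":0,"dy":-0.009,"dz":-0.04,"rx":0,"ry":0,"rz":0},{"dx":0,"dy":-0.009,"dz":-0.09,"rx":0,"ry":0,"rz":0},{"dx":0,"dy":-0.009,"dz":-0.09,"rx":0,"ry":0,"rz":0},{"dx":0,"dy":0.03,"dz":-0.09,"rx":0,"ry":0,"rz":0}]' >/dev/null; python3 ok.py;
python3 -m inch '[{"dx":0,"dy":0.06,"dz":0,"rx":0,"ry":0,"rz":0},{"dx":0,"dy":0.12,"dz":0,"rx":0,"ry":0,"rz":0},{"dx":0,"dy":0.18,"dz":0,"rx":0,"ry":0,"rz":0},{"dx":0,"dy":0.24,"dz":0,"rx":0,"ry":0,"rz":0},{"dx":0,"dy":0.27,"dz":0,"rx":0,"ry":0,"rz":0}]' >/dev/null; python3 ok.py; python3 -c "
from h import *
goto([.6103,-.1245,.2],-.0605)"
```

```text
10.1 [0.6263, 0.1252, 0.2064] [0.1, -0.0, -0.9]
10.6 [0.611, -0.0961, 0.2037] [0.0, 0.1, -0.2]
d [0.0015, 0.0355, 0.0047] r [0.0013, 0.0002, -0.0034] rows>= 0.5733896464448464
```

```bash

python3 -m inch '[{"dx":0.001,"dy":0.033,"dz":0,"rx":0,"ry":0,"rz":0},{"dx":0.001,"dy":0.033,"dz":0,"rx":0,"ry":0,"rz":0},{"dx":0.001,"dy":0.033,"dz":0,"rx":0,"ry":0,"rz":0}]' >/dev/null; python3 ok.py; python3 -c "
from h import *
goto([.6103,-.1245,.131],-.0605)"
```

```text
10.9 [0.6106, -0.1191, 0.2036] [-0.4, -0.1, -0.9]
d [0.0002, 0.0068, 0.0907] r [-0.0, 0.0004, -0.0022] rows>= 1.455428054810813
```

```bash

python3 -m inch '[{"dx":0,"dy":0.0065,"dz":0,"rx":0,"ry":0,"rz":0},{"dx":0,"dy":0.0065,"dz":0.045,"rx":0,"ry":0,"rz":0},{"dx":0,"dy":0.0065,"dz":0.09,"rx":0,"ry":0,"rz":0},{"dx":0,"dy":0.0065,"dz":0.09,"rx":0,"ry":0,"rz":0},{"dx":0,"dy":0.0065,"dz":0.09,"rx":0,"ry":0,"rz":0}]' 0.06 >/dev/null; python3 ok.py && 
python3 -m inch '[{"dx":0,"dy":-0.005,"dz":0,"rx":0,"ry":0,"rz":0},{"dx":0,"dy":-0.0125,"dz":0,"rx":0,"ry":0,"rz":0},{"dx":0,"dy":-0.0125,"dz":0,"rx":0,"ry":0,"rz":0}]'>/dev/null && python3 ok.py &&
python3 -m inch '[{"dx":0,"dy":-0.00125,"dz":0,"rx":0,"ry":0,"rz":0},{"dx":0,"dy":-0.00125,"dz":0,"rx":0,"ry":0,"rz":0}]'>/dev/null && python3 ok.py &&
python3 -m inch '[{"dx":0,"dy":-0.00125,"dz":0,"rx":0,"ry":0,"rz":0},{"dx":0,"dy":-0.00125,"dz":0,"rx":0,"ry":0,"rz":0}]'>/dev/null && python3 ok.py &&
python3 -m inch '[{"dx":0,"dy":-0.00125,"dz":0,"rx":0,"ry":0,"rz":0},{"dx":0,"dy":-0.00125,"dz":0,"rx":0,"ry":0,"rz":0}]'>/dev/null && python3 ok.py &&
python3 -m inch '[{"dx":0,"dy":-0.00125,"dz":0,"rx":0,"ry":0,"rz":0},{"dx":0,"dy":-0.00125,"dz":0,"rx":0,"ry":0,"rz":0}]'>/dev/null && python3 ok.py &&
python3 -m inch '[{"dx":0,"dy":-0.00125,"dz":0,"rx":0,"ry":0,"rz":0},{"dx":0,"dy":-0.00125,"dz":0,"rx":0,"ry":0,"rz":0}]'>/dev/null && python3 ok.py &&
python3 -m inch '[{"dx":0,"dy":-0.00125,"dz":0,"rx":0,"ry":0,"rz":0},{"dx":0,"dy":-0.00125,"dz":0,"rx":0,"ry":0,"rz":0}]'>/dev/null && python3 ok.py
```

```text
11.4 [0.61, -0.1232, 0.1315] [-0.3, -0.1, 0.3]
11.7 [0.6121, -0.1134, 0.1339] [-0.1, -0.0, -0.1]
11.9 [0.6113, -0.113, 0.1324] [0.2, -0.0, 0.2]
12.1 [0.6111, -0.1121, 0.1319] [-0.1, -0.1, 0.1]
12.3 [0.6112, -0.1111, 0.1318] [-0.4, -0.8, -0.1]
12.5 [0.6113, -0.11, 0.1319] [-0.5, -0.1, -0.6]
12.7 [0.6113, -0.109, 0.1319] [-0.7, -0.1, -0.1]
12.9 [0.6114, -0.108, 0.1319] [0.3, -0.6, 0.3]
```

```bash

python3 -m inch '[{"dx":0,"dy":-0.002,"dz":0,"rx":0,"ry":0,"rz":0},{"dx":0,"dy":-0.004,"dz":0,"rx":0,"ry":0,"rz":0},{"dx":0,"dy":-0.004,"dz":0,"rx":0,"ry":0,"rz":0}]' |grep width && python3 ok.py &&
python3 -m inch '[{"dx":0,"dy":-0.002,"dz":0,"rx":0,"ry":0,"rz":0},{"dx":0,"dy":-0.004,"dz":0,"rx":0,"ry":0,"rz":0},{"dx":0,"dy":-0.004,"dz":0,"rx":0,"ry":0,"rz":0}]'>/dev/null && python3 ok.py &&
python3 -m inch '[{"dx":0,"dy":-0.002,"dz":0,"rx":0,"ry":0,"rz":0},{"dx":0,"dy":-0.004,"dz":0,"rx":0,"ry":0,"rz":0},{"dx":0,"dy":-0.004,"dz":0,"rx":0,"ry":0,"rz":0}]'>/dev/null && python3 ok.py &&
python3 -m inch '[{"dx":0,"dy":-0.00125,"dz":0,"rx":0,"ry":0,"rz":0},{"dx":0,"dy":-0.00125,"dz":0,"rx":0,"ry":0,"rz":0}]'>/dev/null && python3 ok.py &&
python3 -m inch '[{"dx":0,"dy":-0.00125,"dz":0,"rx":0,"ry":0,"rz":0},{"dx":0,"dy":-0.00125,"dz":0,"rx":0,"ry":0,"rz":0}]'>/dev/null && python3 ok.py &&
python3 -m inch '[{"dx":0,"dy":-0.00125,"dz":0,"rx":0,"ry":0,"rz":0},{"dx":0,"dy":-0.00125,"dz":0,"rx":0,"ry":0,"rz":0}]'>/dev/null && python3 ok.py &&
python3 -m inch '[{"dx":0,"dy":-0.00125,"dz":0,"rx":0,"ry":0,"rz":0},{"dx":0,"dy":-0.00125,"dz":0,"rx":0,"ry":0,"rz":0}]'>/dev/null && python3 ok.py &&
python3 -m inch '[{"dx":0,"dy":-0.00125,"dz":0,"rx":0,"ry":0,"rz":0},{"dx":0,"dy":-0.00125,"dz":0,"rx":0,"ry":0,"rz":0}]'>/dev/null && python3 ok.py &&
python3 -m inch '[{"dx":0,"dy":-0.00125,"dz":0,"rx":0,"ry":0,"rz":0},{"dx":0,"dy":-0.00125,"dz":0,"rx":0,"ry":0,"rz":0}]'>/dev/null && python3 ok.py
```

```text
gripper_width: 0.535
13.2 [0.6116, -0.1046, 0.1319] [0.6, -0.1, 0.3]
13.5 [0.6118, -0.1014, 0.1319] [-0.4, -0.3, 0.6]
13.8 [0.612, -0.0983, 0.1318] [0.3, -0.8, -0.0]
14.0 [0.612, -0.0974, 0.1318] [1.1, -0.7, -0.3]
14.2 [0.6121, -0.0964, 0.1318] [0.5, 0.0, -0.9]
14.4 [0.6121, -0.0954, 0.1318] [-0.1, -0.6, -0.3]
14.6 [0.6122, -0.0944, 0.1318] [-0.3, -0.5, -0.0]
14.8 [0.6122, -0.0934, 0.1318] [1.0, -0.6, -0.1]
15.0 [0.6123, -0.0924, 0.1318] [-0.9, -0.7, -0.3]
```

```bash

python3 -m inch '[{"dx":0,"dy":-0.00125,"dz":0,"rx":0,"ry":0,"rz":0},{"dx":0,"dy":-0.00125,"dz":0,"rx":0,"ry":0,"rz":0}]'>/dev/null && python3 ok.py &&
python3 -m inch '[{"dx":0,"dy":-0.00125,"dz":0,"rx":0,"ry":0,"rz":0},{"dx":0,"dy":-0.00125,"dz":0,"rx":0,"ry":0,"rz":0}]'>/dev/null && python3 ok.py &&
python3 -m inch '[{"dx":0,"dy":-0.00125,"dz":0,"rx":0,"ry":0,"rz":0},{"dx":0,"dy":-0.00125,"dz":0,"rx":0,"ry":0,"rz":0}]'>/dev/null && python3 ok.py &&
python3 -m inch '[{"dx":0,"dy":-0.00125,"dz":0,"rx":0,"ry":0,"rz":0},{"dx":0,"dy":-0.00125,"dz":0,"rx":0,"ry":0,"rz":0}]'>/dev/null && python3 ok.py &&
python3 -m inch '[{"dx":0,"dy":-0.00125,"dz":0,"rx":0,"ry":0,"rz":0},{"dx":0,"dy":-0.00125,"dz":0,"rx":0,"ry":0,"rz":0}]'>/dev/null && python3 ok.py &&
python3 -m inch '[{"dx":0,"dy":-0.00125,"dz":0,"rx":0,"ry":0,"rz":0},{"dx":0,"dy":-0.00125,"dz":0,"rx":0,"ry":0,"rz":0}]'>/dev/null && python3 ok.py
```

```text
15.2 [0.6124, -0.0914, 0.1318] [-0.2, -0.8, -0.9]
15.4 [0.6124, -0.0904, 0.1318] [-0.0, -1.4, -0.5]
15.6 [0.6125, -0.0899, 0.1318] [0.5, -2.9, -1.4]
15.8 [0.6125, -0.0894, 0.1318] [0.4, -5.9, -1.4]
```

```bash

python3 -m inch '[{"dx":0,"dy":0.01,"dz":0,"rx":0,"ry":0,"rz":0},{"dx":0,"dy":0.02,"dz":0,"rx":0,"ry":0,"rz":0},{"dx":0,"dy":0.03,"dz":0,"rx":0,"ry":0,"rz":0},{"dx":0,"dy":0.036,"dz":0,"rx":0,"ry":0,"rz":0}]'>/dev/null && python3 ok.py &&
python3 -m inch '[{"dx":0,"dy":0.006,"dz":0,"rx":0,"ry":0,"rz":0},{"dx":0,"dy":0.012,"dz":0,"rx":0,"ry":0,"rz":0},{"dx":0,"dy":0.018,"dz":0,"rx":0,"ry":0,"rz":0},{"dx":0,"dy":0.018,"dz":0,"rx":0,"ry":0,"rz":0}]'>/dev/null && python3 ok.py && 
python3 -m inch '[{"dx":0,"dy":0.006,"dz":0,"rx":0,"ry":0,"rz":0},{"dx":0,"dy":0.012,"dz":0,"rx":0,"ry":0,"rz":0},{"dx":0,"dy":0.018,"dz":0,"rx":0,"ry":0,"rz":0},{"dx":0,"dy":0.018,"dz":0,"rx":0,"ry":0,"rz":0}]'>/dev/null && python3 ok.py
```

```text
16.2 [0.6109, -0.118, 0.132] [0.4, -0.1, -0.4]
16.6 [0.6099, -0.1322, 0.1319] [-0.1, 0.5, -0.0]
17.0 [0.609, -0.1466, 0.1319] [-0.4, 0.6, 1.1]
```

```bash

python3 -m inch '[{"dx":0,"dy":0.004,"dz":0,"rx":0,"ry":0,"rz":0},{"dx":0,"dy":0.008,"dz":0,"rx":0,"ry":0,"rz":0},{"dx":0,"dy":0.008,"dz":0,"rx":0,"ry":0,"rz":0},{"dx":0,"dy":0.008,"dz":0,"rx":0,"ry":0,"rz":0}]'>/dev/null && python3 ok.py &&
python3 -m inch '[{"dx":0,"dy":0.00125,"dz":0,"rx":0,"ry":0,"rz":0},{"dx":0,"dy":0.00125,"dz":0,"rx":0,"ry":0,"rz":0}]'>/dev/null && python3 ok.py &&
python3 -m inch '[{"dx":0,"dy":0.00125,"dz":0,"rx":0,"ry":0,"rz":0},{"dx":0,"dy":0.00125,"dz":0,"rx":0,"ry":0,"rz":0}]'>/dev/null && python3 ok.py &&
python3 -m inch '[{"dx":0,"dy":0.00125,"dz":0,"rx":0,"ry":0,"rz":0},{"dx":0,"dy":0.00125,"dz":0,"rx":0,"ry":0,"rz":0}]'>/dev/null && python3 ok.py &&
python3 -m inch '[{"dx":0,"dy":0.00125,"dz":0,"rx":0,"ry":0,"rz":0},{"dx":0,"dy":0.00125,"dz":0,"rx":0,"ry":0,"rz":0}]'>/dev/null && python3 ok.py &&
python3 -m inch '[{"dx":0,"dy":0.00125,"dz":0,"rx":0,"ry":0,"rz":0},{"dx":0,"dy":0.00125,"dz":0,"rx":0,"ry":0,"rz":0}]'>/dev/null && python3 ok.py &&
python3 -m inch '[{"dx":0,"dy":0.00125,"dz":0,"rx":0,"ry":0,"rz":0},{"dx":0,"dy":0.00125,"dz":0,"rx":0,"ry":0,"rz":0}]'>/dev/null && python3 ok.py &&
python3 -m inch '[{"dx":0,"dy":0.00125,"dz":0,"rx":0,"ry":0,"rz":0},{"dx":0,"dy":0.00125,"dz":0,"rx":0,"ry":0,"rz":0}]'>/dev/null && python3 ok.py
```

```text
17.4 [0.6086, -0.1525, 0.1318] [0.3, 0.0, -0.2]
17.6 [0.6085, -0.1533, 0.1318] [0.1, 1.0, -0.6]
17.8 [0.6084, -0.1544, 0.1318] [0.6, 0.9, -0.7]
18.0 [0.6083, -0.1554, 0.1318] [-0.6, 1.0, -0.2]
18.2 [0.6083, -0.1564, 0.1317] [0.2, 0.9, 0.0]
18.4 [0.6082, -0.1574, 0.1318] [1.2, 2.0, -0.1]
18.6 [0.6081, -0.1584, 0.1318] [0.7, 1.7, -0.1]
18.8 [0.6081, -0.1594, 0.1318] [0.3, 0.4, -0.0]
```

```bash

python3 -m inch '[{"dx":0,"dy":0.00125,"dz":0,"rx":0,"ry":0,"rz":0},{"dx":0,"dy":0.00125,"dz":0,"rx":0,"ry":0,"rz":0}]'>/dev/null && python3 ok.py &&
python3 -m inch '[{"dx":0,"dy":0.00125,"dz":0,"rx":0,"ry":0,"rz":0},{"dx":0,"dy":0.00125,"dz":0,"rx":0,"ry":0,"rz":0}]'>/dev/null && python3 ok.py &&
python3 -m inch '[{"dx":0,"dy":0.00125,"dz":0,"rx":0,"ry":0,"rz":0},{"dx":0,"dy":0.00125,"dz":0,"rx":0,"ry":0,"rz":0}]'>/dev/null && python3 ok.py &&
python3 -m inch '[{"dx":0,"dy":0.00125,"dz":0,"rx":0,"ry":0,"rz":0},{"dx":0,"dy":0.00125,"dz":0,"rx":0,"ry":0,"rz":0}]'>/dev/null && python3 ok.py &&
python3 -m inch '[{"dx":0,"dy":0.00125,"dz":0,"rx":0,"ry":0,"rz":0},{"dx":0,"dy":0.00125,"dz":0,"rx":0,"ry":0,"rz":0}]'>/dev/null && python3 ok.py
```

```text
19.0 [0.608, -0.1604, 0.1318] [-0.4, 0.2, -0.2]
19.2 [0.608, -0.161, 0.1317] [0.5, 2.4, 0.2]
19.4 [0.6079, -0.1615, 0.1317] [0.7, 5.5, -1.0]
```

```bash

python3 -m inch '[{"dx":0,"dy":-0.016,"dz":0,"rx":0,"ry":0,"rz":0},{"dx":0,"dy":-0.032,"dz":0,"rx":0,"ry":0,"rz":0},{"dx":0,"dy":-0.05,"dz":0,"rx":0,"ry":0,"rz":0},{"dx":0,"dy":-0.064,"dz":0,"rx":0,"ry":0,"rz":0},{"dx":0,"dy":-0.064,"dz":0,"rx":0,"ry":0,"rz":0}]'>/dev/null && python3 ok.py
python3 -m inch '[{"dx":0,"dy":0.016,"dz":0,"rx":0,"ry":0,"rz":0},{"dx":0,"dy":0.016,"dz":-0.04,"rx":0,"ry":0,"rz":0},{"dx":0,"dy":0.016,"dz":-0.1,"rx":0,"ry":0,"rz":0},{"dx":0,"dy":0.016,"dz":-0.1,"rx":0,"ry":0,"rz":0},{"dx":0,"dy":0.016,"dz":-0.1,"rx":0,"ry":0,"rz":0}]'>/dev/null && python3 ok.py
python3 - <<'E'
from h import *
goto([.4704,-.1159,.2],-.0605);goto([.4704,-.1159,.108],-.0605);print(state()["joint_pos"])
optics.grab_frame("wrist")
print([(np.round(b["bbox"],1).tolist(),round(b["confidence"],2)) for b in nets.boxes_of("wrist","lever_c")][:4])
E
```

```text
19.9 [0.6113, -0.1095, 0.132] [-0.0, -0.0, -0.2]
20.4 [0.6114, -0.1257, 0.2144] [-0.7, -0.4, -0.7]
d [-0.1768, -0.0011, 0.0172] r [0.0012, -0.0029, -0.0022] rows>= 2.842455344281695
d [-0.1773, -0.0013, 0.1322] r [0.0012, -0.0029, -0.0022] rows>= 3.539002143868092
[-3.21723381e-01  5.86042349e-02  1.63514423e+00 -5.56295266e-04
  1.44317688e+00  1.31299255e+00]
[([20.7, 313.8, 36.8, 101.8], 0.98), ([166.6, 311.8, 32.3, 93.4], 0.6), ([126.4, 179.6, 34.4, 32.5], 0.57), ([318.4, 199.6, 40.9, 70.1], 0.49)]
```

```bash

python3 -m inch '[{"dx":-0.06,"dy":-0.001,"dz":0,"rx":0,"ry":0,"rz":-0.08},{"dx":-0.12,"dy":-0.001,"dz":0,"rx":0,"ry":0,"rz":-0.16},{"dx":-0.177,"dy":-0.001,"dz":0,"rx":0,"ry":0,"rz":-0.233},{"dx":-0.177,"dy":-0.001,"dz":0.017,"rx":0,"ry":0,"rz":-0.233},{"dx":-0.177,"dy":-0.001,"dz":0.05,"rx":0,"ry":0,"rz":-0.233}]' -0.42|grep width && python3 ok.py
python3 - <<'E'
from h import *
im=optics.grab_frame("wrist");cv2.imwrite("pics/w2.png",im[:,:,::-1])
goto([.4704,-.1159,.108],.29)
E
```

```text
gripper_width: 0.29
21.0 [0.469, -0.1149, 0.1723] [0.3, -0.4, 0.2]
d [0.0048, 0.0047, 0.072] r [-0.0029, 0.0038, -0.0029] rows>= 1.1572051050605525
```

View pics/w2.png

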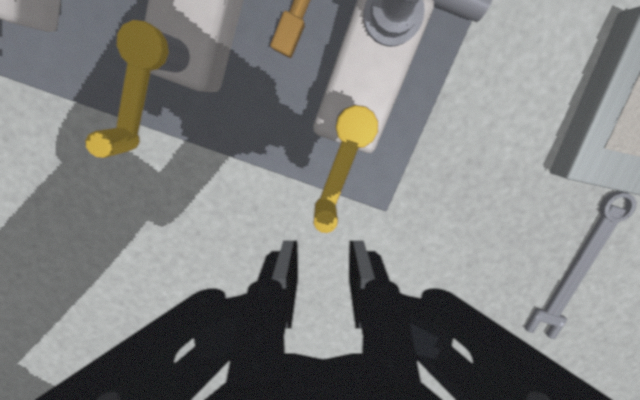

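```bash
python3 - <<'E'
from h import *
print("knob",atz("wrist",326,222,.127),"pivot",atz("wrist",357,126,.1))
print(proj("wrist",np.array([.4704,-.1159,.127])))
goto([.4704,-.1159,.108],.29)
E
```

```text
knob [ 0.46867608 -0.11449272  0.127     ] pivot [ 0.52611544 -0.11795491  0.1       ]
[329.0689355  220.05222384]
d [0.0048, 0.0047, 0.072] r [-0.0029, 0.0038, -0.0029] rows>= 1.1572051050605525
```

```bash

python3 -m inch '[{"dx":0.003,"dy":0.003,"dz":0.02,"rx":0,"ry":0,"rz":0},{"dx":0.003,"dy":0.003,"dz":0.066,"rx":0,"ry":0,"rz":0},{"dx":0.003,"dy":0.003,"dz":0.066,"rx":0,"ry":0,"rz":0},{"dx":0.003,"dy":0.003,"dz":0.066,"rx":0,"ry":0,"rz":0}]' >/dev/null && python3 ok.py
cat > arc.py <<'E'
import sys
from h import *
# pose for lever angle phi (tool keeps 0.35 rad lead), from the present pose
piv=np.array([.5303,-.1195]);
def P(phi):
    a=-.0605+np.pi-phi;return [*(piv+.06*np.array([np.cos(a),np.sin(a)])),.109]
for phi in map(float,sys.argv[1:]):
    print(phi,end=" ");goto(P(phi),.29-phi)
E
python3 arc.py 0 .14 .28 .42 .56 .7
```

```text
21.45 [0.4713, -0.1157, 0.1179] [0.2, 0.3, 1.1]
0.0 d [-0.0011, -0.0001, 0.0111] r [-0.0016, 0.002, -0.0022] rows>= 0.17872637066137406
0.14 d [0.0032, -0.0097, 0.0111] r [-0.0015, 0.0022, 0.0911] rows>= 0.24114837956837928
0.28 d [0.0087, -0.0186, 0.0111] r [-0.0013, 0.0023, 0.1844] rows>= 0.3733401282905993
0.42 d [0.0154, -0.0266, 0.0111] r [-0.0012, 0.0024, 0.2778] rows>= 0.5234926279432008
0.56 d [0.0232, -0.0336, 0.0111] r [-0.001, 0.0024, 0.3711] rows>= 0.6778661523843604
0.7 d [0.0319, -0.0395, 0.0111] r [-0.0008, 0.0025, 0.4644] rows>= 0.8319421705685185
```

```bash

python3 -m inch '[{"dx":-0.001,"dy":0,"dz":0.006,"rx":0,"ry":0,"rz":0},{"dx":0.003,"dy":-0.01,"dz":0.006,"rx":0,"ry":0,"rz":0.09},{"dx":0.009,"dy":-0.0185,"dz":0.006,"rx":0,"ry":0,"rz":0.18},{"dx":0.0155,"dy":-0.0265,"dz":0.006,"rx":0,"ry":0,"rz":0.27},{"dx":0.023,"dy":-0.0335,"dz":0.006,"rx":0,"ry":0,"rz":0.36}]' >/dev/null ; python3 ok.py
python3 arc.py .56 .7 .84 .98 1.12
```

```text
21.95 [0.4825, -0.0863, 0.1155] [-1.4, -5.1, -2.9]
0.56 d [-0.0018, -0.0017, 0.0081] r [0.0022, -0.0012, 0.0075] rows>= 0.1351367121043461
0.7 d [0.0026, -0.0112, 0.008] r [0.0022, -0.0013, 0.1008] rows>= 0.22488124158046277
0.84 d [0.0082, -0.0201, 0.008] r [0.0021, -0.0015, 0.1942] rows>= 0.36997464043324857
0.98 d [0.0151, -0.028, 0.008] r [0.002, -0.0016, 0.2875] rows>= 0.5248828517777292
1.12 d [0.023, -0.0349, 0.008] r [0.0019, -0.0018, 0.3808] rows>= 0.6809708958892563
```

```bash

python3 -m inch '[{"dx":0.0044,"dy":-0.0095,"dz":0.003,"rx":0,"ry":0,"rz":0.095},{"dx":0.01,"dy":-0.0185,"dz":0.004,"rx":0,"ry":0,"rz":0.19},{"dx":0.017,"dy":-0.0265,"dz":0.004,"rx":0,"ry":0,"rz":0.28},{"dx":0.0248,"dy":-0.0335,"dz":0.004,"rx":0,"ry":0,"rz":0.375},{"dx":0.0248,"dy":-0.0335,"dz":0.004,"rx":0,"ry":0,"rz":0.375}]' >/dev/null ; python3 ok.py
python3 arc.py 1.12 1.26 1.4 1.54 1.6 1.66
```

```text
22.45 [0.5099, -0.0649, 0.1133] [-0.5, -1.1, -0.3]
1.12 d [-0.0028, 0.0015, 0.0054] r [-0.0007, -0.0025, 0.0096] rows>= 0.09964668005674529
1.26 d [0.0016, -0.0081, 0.0054] r [-0.0009, -0.0025, 0.103] rows>= 0.15709516358702824
1.4 d [0.0073, -0.0169, 0.0054] r [-0.001, -0.0024, 0.1963] rows>= 0.306453675791831
1.54 d [0.0142, -0.0248, 0.0054] r [-0.0012, -0.0024, 0.2896] rows>= 0.46505866885669433
1.6 d [0.0174, -0.0279, 0.0055] r [-0.0013, -0.0023, 0.3296] rows>= 0.5333188011365796
1.66 d [0.0209, -0.0308, 0.0055] r [-0.0014, -0.0023, 0.3696] rows>= 0.6013854041438945
```

```bash

python3 -m inch '[{"dx":0.001,"dy":-0.008,"dz":0.004,"rx":0,"ry":0,"rz":0.095},{"dx":0.006,"dy":-0.017,"dz":0.004,"rx":0,"ry":0,"rz":0.19},{"dx":0.013,"dy":-0.025,"dz":0.004,"rx":0,"ry":0,"rz":0.28},{"dx":0.0165,"dy":-0.028,"dz":0.004,"rx":0,"ry":0,"rz":0.28},{"dx":0.0165,"dy":-0.028,"dz":0.004,"rx":0,"ry":0,"rz":0.28}]' >/dev/null ; python3 ok.py
python3 - <<'E'
from h import *
im=optics.grab_frame("wrist");cv2.imwrite("pics/w3.png",im[:,:,::-1])
s=state();print(s["joint_pos"][5],s["contact_force"])
E
python3 arc.py 1.57 1.63 1.69 1.75
```

```text
22.95 [0.5338, -0.0584, 0.1085] [-1.0, -0.5, 0.4]
2.55525102874544 [-0.87554125  0.27062688  1.03249016]
1.57 d [0.0015, 0.0004, -0.0008] r [-0.0008, -0.0002, 0.0318] rows>= 0.028372313443947045
1.63 d [0.0034, -0.0037, -0.0008] r [-0.0008, -0.0002, 0.0718] rows>= 0.08152862941438514
1.69 d [0.0055, -0.0077, -0.0008] r [-0.0008, -0.0001, 0.1118] rows>= 0.15181094818518884
1.75 d [0.0078, -0.0115, -0.0008] r [-0.0008, -0.0001, 0.1518] rows>= 0.22348357182593878
```

View pics/w3.png

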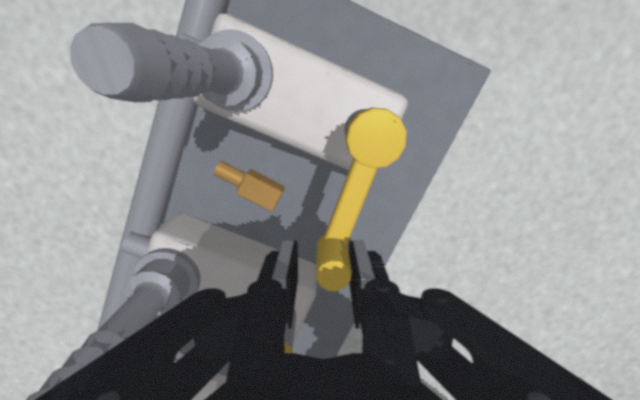

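```bash

python3 -m inch '[{"dx":0.0025,"dy":-0.0018,"dz":0,"rx":0,"ry":0,"rz":0},{"dx":0.0034,"dy":-0.0037,"dz":0,"rx":0,"ry":0,"rz":0},{"dx":0.0034,"dy":-0.0037,"dz":0,"rx":0,"ry":0,"rz":0}]' >/dev/null ; python3 ok.py
python3 -m inch '[{"dx":0.001,"dy":-0.002,"dz":0,"rx":0,"ry":0,"rz":0},{"dx":0.001,"dy":-0.002,"dz":0,"rx":0,"ry":0,"rz":0}]' >/dev/null ; python3 ok.py
python3 -m inch '[{"dx":0.001,"dy":-0.002,"dz":0,"rx":0,"ry":0,"rz":0},{"dx":0.001,"dy":-0.002,"dz":0,"rx":0,"ry":0,"rz":0}]' >/dev/null ; python3 ok.py
```

```text
23.3 [0.5367, -0.0597, 0.1075] [-3.9, 0.6, 0.7]
23.5 [0.5386, -0.0599, 0.1075] [-3.7, 1.6, 1.2]
23.7 [0.5388, -0.0599, 0.1073] [-9.0, 1.7, 4.6]
```

```bash

python3 -m inch '[{"dx":0.0007,"dy":-0.0016,"dz":0,"rx":0,"ry":0,"rz":0},{"dx":0.0007,"dy":-0.0016,"dz":0,"rx":0,"ry":0,"rz":0},{"dx":0.0007,"dy":-0.0016,"dz":0,"rx":0,"ry":0,"rz":0}]' >/dev/null ; python3 ok.py
python3 -m inch '[{"dx":-0.0022,"dy":0.005,"dz":0,"rx":0,"ry":0,"rz":0},{"dx":-0.0025,"dy":0.0057,"dz":0,"rx":0,"ry":0,"rz":0},{"dx":-0.0025,"dy":0.0057,"dz":-0.03,"rx":0,"ry":0,"rz":0},{"dx":-0.0025,"dy":0.0057,"dz":-0.09,"rx":0,"ry":0,"rz":0},{"dx":-0.0025,"dy":0.0057,"dz":-0.14,"rx":0,"ry":0,"rz":0}]' >/dev/null ; python3 ok.py
python3 -m inch '[{"dx":0,"dy":0,"dz":-0.06,"rx":0,"ry":0,"rz":0},{"dx":0,"dy":0,"dz":-0.12,"rx":0,"ry":0,"rz":0},{"dx":0,"dy":0,"dz":-0.15,"rx":0,"ry":0,"rz":0},{"dx":0,"dy":0,"dz":-0.15,"rx":0,"ry":0,"rz":0},{"dx":0,"dy":0,"dz":-0.15,"rx":0,"ry":0,"rz":0}]' >/dev/null ; python3 ok.py
python3 - <<'E'
from h import *
im=optics.grab_frame("wrist");cv2.imwrite("pics/w4.png",im[:,:,::-1])
for phi in(1.571,1.5):
    a=-.0605+np.pi-phi;print(phi,proj("wrist",np.array([.5303+.06*np.cos(a),-.1195+.06*np.sin(a),.127])),proj("wrist",np.array([.5303,-.1195,.1])))
E
```

```text
24.0 [0.539, -0.0598, 0.1072] [-15.2, 2.3, 7.8]
24.5 [0.5379, -0.0604, 0.2219] [0.9, 0.4, 0.7]
25.0 [0.5378, -0.0603, 0.3404] [-0.1, -0.5, -1.0]
1.571 [324.57379601 168.71785172] [344.67676506 116.34943638]
1.5 [328.13516355 170.03313815] [344.67676506 116.34943638]
```

View pics/w4.png

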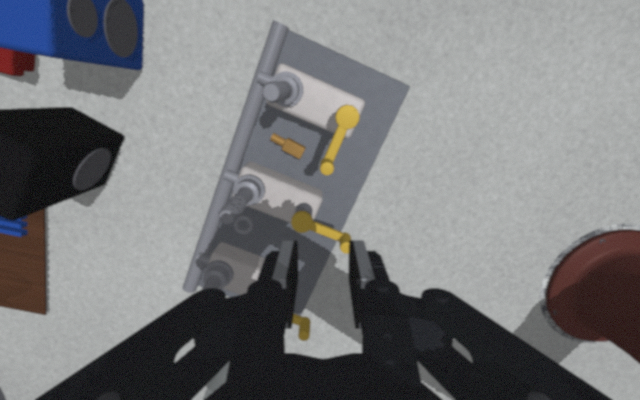

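The picture shows lever 3 shut: the knob at (327,168) and pivot at (347,116) match the predicted quarter-turn direction. Levers 1 and 2 are still open, and the elbow and nut haven't moved.

```bash
python3 -c "
from plant import ticket
print(ticket.job_done())"
```

```text
the job is handed in; nothing more can be done
None
```

Outlet 3 (right) had the loose nozzle: I swung it through its full play both ways with side force at about 6 N or less, then turned its lever to the stop; nozzles 1 and 2 felt firm, their levers are still open, and I handed the job in at about 25 s.

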